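Slide the battery box into its charger

TASK

On the model maker's bench, push the tall, heavy battery box along the bench, low near its base so that it slides upright without tipping, until it is fully home in the charger's bay, square against the end stop. Then press the charger's start button all the way down and let go. Only push: do not lift the box by its handle or otherwise, do not press the button before the box is home, and leave the other things on the bench where they are.

Things in the scene. Friction and masses are not known exactly. Their poses are not given: they have to be found in the camera images.
- battery_box: Tall heavy battery box, loose: black, 130 mm (its x) by 72 mm (y), 170 mm tall, about 1.5 kg, grey ribs on its two broad faces, carrying handle on top (bar 12 mm thick along x, 90 mm long, 200 mm above the bench). Origin: centre of the underside, z up. Its +y face looks to the bay: 120 to 220 mm from home, up to 25 mm off line, turned up to 0.15 rad.
- box_push_point (a point): On the battery box's rear broad face (its -y), in the middle, 20 mm above the bench. Pushed at this height (10 to 30 mm) the box slides, at about 5 to 20 N; pushed near the top it tips over.
- charger: Charger, fixed: grey housing 190 mm (x) by 120 mm (y), 90 mm tall, with a bay before it, open to its -y. Origin: on the bench, at the foot of the middle of the end stop (the housing's flat face looking to -y). Box home: its origin at x = 0, y = -36 mm in this frame, axes parallel. The charger's y is within 0.2 rad of world +y.
- bay_mouth (a point): Middle of the bay's mouth, on the bench, 65 mm before the end stop. The bay has no floor; its two side walls, 45 mm tall, stand out 45 mm from the end stop, 150 mm apart inside, and flared lips continue them to the mouth, there about 170 mm apart. The box at home stands out of the mouth by 7 mm, so its rear face stays free.
- start_button_top (a point): Centre of the top of the white round start button (28 mm diameter) on top of the charger housing, 85 mm behind the end stop. It is pressed straight down; the only button.
- start_button (a joint): Travel of the start button: 0 up, 0.006 m fully down (about 5 N); a spring brings it back.
- wax_tin: Bystander: round aluminium tin, 60 mm diameter, 30 mm tall, beside the box's way on the side away from the robot. Origin: centre of the underside.
- knife: Bystander: aluminium utility knife lying flat, 110 mm along its y, with the blade 138 mm, 22 mm wide, 12 mm tall, on top of the charger housing between the end stop and the button. Origin: centre of the underside.
- jar: Bystander: amber jar, 56 mm diameter, 75 mm tall, beside the charger on the side away from the robot. Origin: centre of the underside.
- small_pack: Bystander: small low black battery pack, 70 x 50 x 45 mm, standing behind the charger (at its +y end). Origin: centre of the underside.
- mug: Bystander: white mug, 80 mm diameter, 90 mm tall, to the left beyond the charger. Origin: centre of the underside.
- wax_tree: Bystander: blue wax tree, a bristly head on a rod 155 mm tall in a round rubber foot of 80 mm diameter, to the left beyond the charger. Origin: centre of the underside.
Not all that is in view belongs to the job. Of the things like the battery_box, leave any that is purple; of the rest the larger one is meant.

How it is judged (in metres and radians):
On the way, in this order (a step that is already met when the one before it is completed fails the run):
1. the battery box stands fully home in the bay (y of battery_box in the frame of charger above -0.042 m and x of battery_box in the frame of charger between -0.014 and 0.014 m and angle between the x axis of battery_box and the x axis of charger, either way round below 0.09 rad and angle between battery_box's own z axis and vertical below 0.05 rad and height (world z) of battery_box below 0.008 m), for 0.2 s.
2. the start button is pressed all the way down (value of joint start_button above 0.0045 m), for 0.05 s.
3. the start button is let go again (value of joint start_button below 0.0015 m), for 0.2 s.
At the end, for the whole second after the job is handed in: The battery box stands upright on the bench in the bay, its front face within 6 mm of the end stop, within 14 mm of the bay's middle line and 0.09 rad of square, at rest; the start button was pressed at least 4.5 mm after that and is up again (all of step 1 and linear speed of battery_box below 0.02 m/s and value of joint start_button below 0.0015 m); the robot touches nothing.
It fails at once if the battery box tips (more than 0.15 rad) (angle between battery_box's own z axis and vertical above 0.15 rad).
It fails at once if the battery box is lifted (height (world z) of battery_box above 0.012 m).
It fails at once if the button is pressed before the box is home (value of joint start_button above 0.003 m and not (y of battery_box in the frame of charger above -0.042 m and x of battery_box in the frame of charger between -0.014 and 0.014 m and angle between the x axis of battery_box and the x axis of charger, either way round below 0.09 rad and angle between battery_box's own z axis and vertical below 0.05 rad and height (world z) of battery_box below 0.008 m)).
It fails at once if another thing on the bench is moved by more than 30 mm (distance of any of wax_tin, knife, jar, small_pack, mug, wax_tree from where it was at the start of the episode above 0.03 m).
It also fails if it takes over 59 s, if anything falls off the work surface, if the arm or the gripper's body presses on something with over 40 N, if the wrist force passes 120 N, or if a joint passes its speed limit or range.

ROBOT

A 6-joint arm with a two-finger parallel gripper is mounted at the origin on the work surface. World frame = base frame: x ahead of the robot, y to its left, z up, the work surface at z = 0. Lengths are in mm, angles in degrees, forces in N, time in s.
With the tool pointing down it reaches from about 300 to 850 mm from the base axis. Payload 4.2 kg.
Tool frame: the origin (TCP) lies between the finger pads; the fingertips stand 14 mm ahead of it and the grasp point (between the pads) lies 5 mm behind it; z points along the fingers, y is the line along which they close (so a half turn about z gives the same grasp; the last joint's range is limited). The gripper opens to 91 mm and grips with 3 to 60 N. Pads are 32 mm wide; open, the fingers measure 118 mm over their backs; the gripper's body (76 mm by 178 mm) begins 60 mm behind the grasp point.
Start: joints at [67.323, 18.312, 89.639, -0, 72.044, -1.146], TCP at [211.038, 534.888, 227.976] pointing down, gripper open.
Joint ranges: [-177.97, 177.97], [-48.28, 115.42], [12.27, 149.76], [-77.06, 257.06], [2.81, 150.46], [-146.56, 146.56]. Speed limits (degrees/s): [147.25, 147.25, 180, 180, 180, 180].

INTERFACE

Orientations are given as [roll, pitch, yaw] about the fixed x, y, z axes, in that order (R = Rz(yaw) Ry(pitch) Rx(roll)).
In Python, from workcell import * gives the robot as it stands. The module is installed in compiled form; this text tells all that it offers.
- The arm moves only by the tool send_rows, never from a script. Its argument "deltas" is a list of rows, each a list of 2 entries, a list of its own where there are three numbers: the shift along the tool's x, y, z normalised to -1 to 1, where 1 is 0.5 m, then the turn, a rotation vector about the tool's x, y, z normalised to -1 to 1, where 1 is 0.5 rad. A call has 1 to 10 rows; each row shifts and turns the commanded pose from where the row before left it, along the tool's axes as they then stand; what a row does not reach is not made up. A row lasts 1/10 s, in which the tool goes at most 50 mm and 8.59 degrees, less where a joint would pass 70% of its speed; a pose out of reach is approached as far as the arm can. A call with a number of a shift or a turn outside -1 to 1 is refused whole. A call with a gripper value outside its range is refused whole. "grip" is the closure, from 0 (fully open) to 1 (shut), set as the call begins (left out, the last holds). The fingers move at their own pace and stop on an object; "grip_force" is the grip in N (left out, the last holds). Time passes only in rows, so rows that do not move let the fingers close. It gives the time, the measured TCP pose, the force, the opening and the grip force at its end, in the units of the state.
- state(): the state, without advancing time (a new reading comes with each control period).
- grab_frame(name): name is "side" or "top" or "wrist"; returns the picture (480x640x3 uint8, red, green, blue); there is no depth.
- calibration(name): a dict with "mtx" (3x3 intrinsics, pixels), "R" (3x3) and "t" (3): a world point X has camera coordinates R X + t. Camera axes: x right, y down, z forward; pixel columns grow to the right and rows downward; lengths in mm; the calibration is good to about 2 mm. A picture is of the moment at which its call begins: read the wrist's pose just before it. calibration takes no time and is no camera call; for the wrist camera it gives the pose at the moment of the call.
- job_done(): hands the job in; it is judged then, once.
Trained networks look in the newest picture that a camera, given by its name, has taken for a name from the list of things; names that differ only in an ending like _2 or _b are one class to them, and where a whole thing is asked for, a point or a joint stands for the part that bears it (a point fixed in the world has none). Each returns a list of dicts, best first, with "p" (0 to 1); they miss things now and then, are a little off and sometimes report something else, mostly with a low value. They report only what shows in the picture. A call takes as long as a camera call. They do not tell look-alikes from the thing itself.
- trace(camera, label): "pixels" (480x640 bool, what is visible of it) and "bbox" ([left, top, width, height] in pixels, round what is visible of it).
The state is a dict: "time_s": time; "qpos": joint angles; "qvel": joint speeds; "effort": joint torques, N m; "ee_pos": TCP position; "ee_rot": TCP orientation; "force": force on the tool from outside, world axes, zero at the start; "torque": the same for the moment, N m; "gripper_width": finger opening in mm; "gripper_force": force on a finger pad.
Only numpy, scipy, OpenCV 4.12 (cv2) and the standard library are available. Lean on these libraries where they do the work, as an engineer would, in place of code of your own. Each camera call takes 0.05 s, during which the arm holds its last target. There are 200 camera calls.

## Working session

There is one attempt and no reset: what is moved stays moved. The work goes in short steps, Python scripts to look and compute and a tool call to move; the robot and the scene stay as the last step left them, time stands still between calls to the robot, and variables do not carry over. Pictures are saved under pics/ and viewed, at most 10 in all, crops included, and the job is handed in when it is done.

Besides the shell and the picture viewer there is one more tool, called after "Request:" as name(argument=value, ...) on one line, values as JSON. send_rows: Moves the arm, as the interface text tells. Scaled input: -1 to 1 covers 0.5 m each way for a shift and 0.5 rad each way for a turn. Its arguments: {"type":"object","properties":{"deltas":{"type":"array","items":{"type":"array"}},"grip":{"type":"number"},"grip_force":{"type":"number"}},"required":["deltas"]}

```bash
mkdir -p pics; python3 - <<'E'
from workcell import *
import cv2,numpy as np
for c in ["top","side"]:
    im=grab_frame(c); cv2.imwrite(f"pics/{c}1.png",im[:,:,::-1])
    k=calibration(c); print(c,np.round(k["mtx"],1).tolist(),np.round(k["R"],4).tolist(),np.round(k["t"],1).tolist())
    for l in ["battery_box","charger","start_button","wax_tin","knife","jar"]:
        print(l,[(round(d["p"],2),np.round(d["bbox"]).tolist()) for d in trace(c,l)])
print(state())
E
```

```text
top [[452.2, 0.0, 321.0], [0.0, 452.2, 246.5], [0.0, 0.0, 1.0]] [[-0.0012, -0.9996, 0.0278], [-0.9953, -0.0014, -0.0965], [0.0965, -0.0278, -0.9949]] [71.4, 530.5, 951.3]
battery_box [(0.95, [436.0, 306.0, 83.0, 87.0]), (0.71, [433.0, 164.0, 65.0, 44.0]), (0.63, [409.0, 217.0, 62.0, 78.0])]
charger [(0.86, [252.0, 182.0, 102.0, 108.0])]
start_button [(0.68, [268.0, 216.0, 14.0, 18.0]), (0.53, [381.0, 163.0, 29.0, 29.0])]
wax_tin [(0.89, [385.0, 165.0, 27.0, 28.0])]
knife [(0.69, [291.0, 213.0, 18.0, 65.0]), (0.69, [225.0, 206.0, 32.0, 35.0])]
jar [(0.63, [291.0, 152.0, 28.0, 29.0])]
side [[599.1, 0.0, 318.5], [0.0, 599.1, 234.8], [0.0, 0.0, 1.0]] [[0.9023, -0.431, 0.009], [-0.2797, -0.601, -0.7487], [0.3281, 0.6731, -0.6628]] [-446.7, 262.9, 1074.0]
battery_box [(0.95, [316.0, 269.0, 86.0, 108.0]), (0.95, [421.0, 291.0, 63.0, 81.0]), (0.58, [241.0, 338.0, 87.0, 100.0])]
charger [(0.88, [268.0, 194.0, 108.0, 97.0])]
start_button [(0.71, [291.0, 195.0, 27.0, 9.0]), (0.45, [305.0, 197.0, 14.0, 7.0])]
wax_tin [(0.91, [412.0, 278.0, 25.0, 33.0])]
knife [(0.85, [281.0, 210.0, 63.0, 19.0])]
jar [(0.69, [368.0, 206.0, 27.0, 39.0])]
{'time_s': 0.7, 'qpos': array([ 6.73211492e+01,  1.83098005e+01,  8.96377190e+01, -1.86274260e-04,
        7.20443092e+01, -1.14575847e+00]), 'qvel': array([-0.02270221,  0.01542013,  0.05036909,  0.07753544,  0.03789199,
       -0.06447031]), 'effort': array([-6.40222370e-04, -4.12232137e+01, -2.32188034e+01,  7.29284948e-02,
        3.75392369e-02,  5.70184838e-06]), 'ee_pos': array([211.05395482, 534.88804336, 228.0056879 ]), 'ee_rot': array([1.79991834e+02, 3.40565532e-04, 1.58466965e+02]), 'force': array([ 2.34819225e-01, -7.46453210e-01, -6.81333795e-04]), 'torque': array([ 0.01079164, -0.00101017,  0.01652846]), 'gripper_force': 0.0, 'gripper_width': 91.20171986249716}
```

View pics/top1.png

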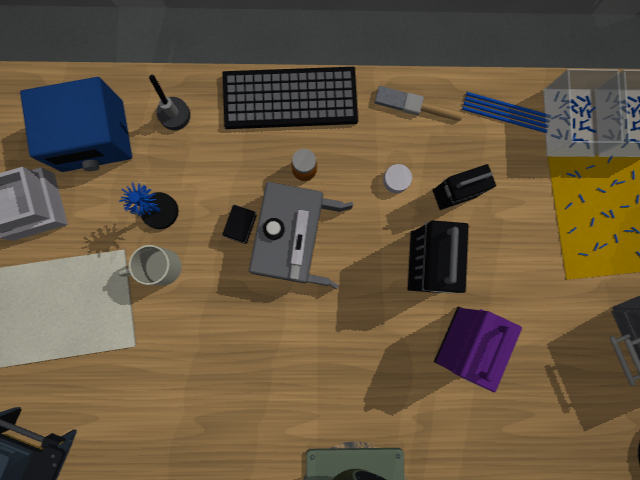

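View pics/side1.png

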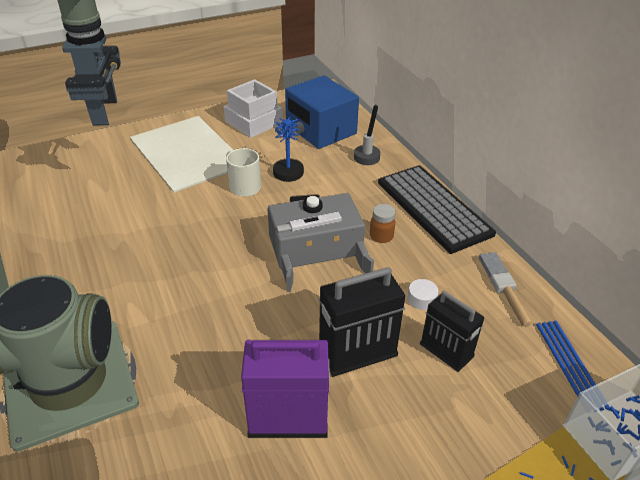

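The top view shows the target, the large black box, at about (438,256). The purple decoy is at (478,348), the small black one at (465,187), the charger at (286,232) with its button at (273,229), and the tin at (398,178). Next I'll fit the poses from the silhouettes.

```bash
cat > fit.py <<'E'
from workcell import *
import cv2,numpy as np
from scipy.optimize import minimize
def box(x0,x1,y0,y1,z0,z1): return np.array([[x,y,z] for x in(x0,x1) for y in(y0,y1) for z in(z0,z1)],float)
BOX=[box(-65,65,-36,36,0,170),box(-45,45,-6,6,165,206)]
CH=[box(-93,93,0,118,0,90)]+[np.array([[s*75,0,z] for z in(0,45)]+[[s*80,0,z] for z in(0,45)]+[[s*75,-45,z] for z in(0,45)]+[[s*80,-45,z] for z in(0,45)],float) for s in(-1,1)]+[np.array([[s*75,-45,z] for z in(0,45)]+[[s*80,-45,z] for z in(0,45)]+[[s*85,-65,z] for z in(0,45)]+[[s*90,-65,z] for z in(0,45)],float) for s in(-1,1)]
def proj(c,P):
    k=calibration(c); q=(P@k["R"].T+k["t"])@k["mtx"].T; return q[:,:2]/q[:,2:]
def place(p,P):
    c,s=np.cos(p[2]),np.sin(p[2]); return P@np.array([[c,s,0],[-s,c,0],[0,0,1]])+[p[0],p[1],0]
def sil(c,p,parts):
    m=np.zeros((480,640),np.uint8)
    for P in parts:
        h=cv2.convexHull((proj(c,place(p,P))*16).astype(np.int32)); cv2.fillConvexPoly(m,h,1,cv2.LINE_8,4)
    return m.astype(bool)
def fit(masks,parts,p0,pens=()):
    def cost(v):
        p=[v[0],v[1],v[2]/300]; 
        return sum(1-(lambda m:(m&M).sum()/(m|M).sum())(sil(c,p,parts)) for c,M in masks.items())
    best=None
    for d in (0,-.12,.12):
        r=minimize(cost,[p0[0],p0[1],(p0[2]+d)*300],method="Nelder-Mead",options=dict(initial_simplex=np.array([p0[0],p0[1],(p0[2]+d)*300])+np.array([[0,0,0],[15,0,0],[0,15,0],[0,0,25]]),maxiter=150))
        if best is None or r.fun<best.fun: best=r
    v=best.x; return np.array([v[0],v[1],v[2]/300]),best.fun
def ray(c,uv,z):
    k=calibration(c); d=k["R"].T@np.linalg.inv(k["mtx"])@np.array([*uv,1.]); o=-k["R"].T@k["t"]; return o+d*(z-o[2])/d[2]
def pick(c,l,uv):
    ds=trace(c,l); return min(ds,key=lambda d:np.hypot(d["bbox"][0]+d["bbox"][2]/2-uv[0],d["bbox"][1]+d["bbox"][3]/2-uv[1]))["pixels"]
E
cat > m1.py <<'E'
from fit import *
im={c:grab_frame(c) for c in("top","side")}
def two(l,a,b): return {"top":pick("top",l,a),"side":pick("side",l,b)}
res={}
for n,l,a,b,parts,z in [("box","battery_box",(440,256),(360,322),BOX,170),("purple","battery_box",(478,348),(285,388),BOX,170),("charger","charger",(303,236),(322,242),CH,90)]:
    m=two(l,a,b); p0=[*ray("top",a,z)[:2],-.1 if n!="purple" else -.4]
    for k in (["both","top"] if n!="purple" else ["both"]):
        mm=m if k=="both" else {"top":m["top"]}
        p,f=fit(mm,parts,p0); print(n,k,np.round(p,3),round(f,3))
        if k=="both": res[n]=(p,parts)
b=pick("top","start_button",(274,226)); v,u=np.nonzero(b); print("button",ray("top",(u.mean(),v.mean()),98), ray("top",(273,229),98))
print("small",ray("top",(465,180),150),"tin",ray("top",(398,178),30))
for c in im:
    o=im[c][:,:,::-1].copy()
    for n,(p,parts) in res.items():
        for P in parts:
            h=cv2.convexHull(proj(c,place(p,P)).astype(np.float32)).astype(int); cv2.polylines(o,[h],True,(0,255,0),1)
    im[c]=o
o=np.hstack([cv2.resize(im["top"][140:400,230:530],(400,347)),cv2.resize(im["side"][180:440,220:520],(400,347))])
cv2.imwrite("pics/ov1.png",o)
E
python3 m1.py
```

```text
box both [ 4.99416e+02 -1.60315e+02 -6.70000e-02] 0.101
box top [ 4.99430e+02 -1.58683e+02 -6.90000e-02] 0.029
purple both [ 326.02  -233.8     -0.438] 0.099Traceback (most recent call last):
  File "m1.py", line 9, in <module>
    p,f=fit(mm,parts,p0); print(n,k,np.round(p,3),round(f,3))
        ~~~^^^^^^^^^^^^^
  File "fit.py", line 22, in fit
    r=minimize(cost,[p0[0],p0[1],(p0[2]+d)*300],method="Nelder-Mead",options=dict(initial_simplex=np.array([p0[0],p0[1],(p0[2]+d)*300])+np.array([[0,0,0],[15,0,0],[0,15,0],[0,0,25]]),maxiter=150))
    res = _minimize_neldermead(fun, x0, args, callback, bounds=bounds,
                               **options)
    fxr = func(xr)
    fx = function(np.copy(x), *(wrapper_args + args))
  File "fit.py", line 19, in cost
    return sum(1-(lambda m:(m&M).sum()/(m|M).sum())(sil(c,p,parts)) for c,M in masks.items())
  File "fit.py", line 19, in <genexpr>
    return sum(1-(lambda m:(m&M).sum()/(m|M).sum())(sil(c,p,parts)) for c,M in masks.items())
                                                    ~~~^^^^^^^^^^^
  File "fit.py", line 14, in sil
    h=cv2.convexHull((proj(c,place(p,P))*16).astype(np.int32)); cv2.fillConvexPoly(m,h,1,cv2.LINE_8,4)
                      ~~~~^^^^^^^^^^^^^^
  File "fit.py", line 8, in proj
    k=calibration(c); q=(P@k["R"].T+k["t"])@k["mtx"].T; return q[:,:2]/q[:,2:]
ValueError: time passes only in moves, steps and waits
```

```bash
python3 - <<'E'
s=open('fit.py').read()
s=s.replace("def box(","from functools import lru_cache\n_cal=calibration\n@lru_cache\ndef calibration(c): return _cal(c)\ndef box(",1)
open('fit.py','w').write(s)
E
python3 m1.py
```

```text
box both [ 4.98335e+02 -1.60682e+02 -7.40000e-02] 0.098
box top [ 4.97636e+02 -1.59659e+02 -5.40000e-02] 0.045
purple both [ 325.682 -233.984   -0.453] 0.053
charger both [ 5.44027e+02  8.49280e+01 -1.81000e-01] 0.324
charger top [ 5.44222e+02  8.48030e+01 -1.78000e-01] 0.175
button [561.36643424 168.42221251  98.        ] [558.34260449 169.39117509  98.        ]
small [ 647.28226314 -202.31739142  150.        ] tin [680.84747256 -97.11943258  30.        ]
```

View pics/ov1.png

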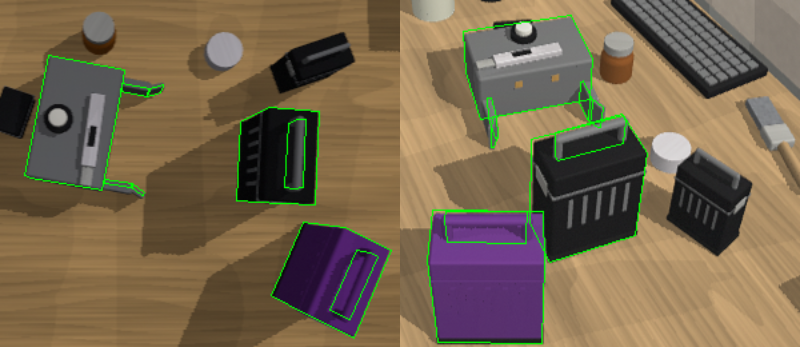

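The fits overlay well on both views. The charger is at (544,85) with yaw -0.18, and the button position (559,169) agrees with that. The box is at (498.5,-160) with yaw about -0.065, so about 213 mm from home and nearly on line. The purple box's nearest corner is at about (400,-230). I'll push with the tool tilted 30°, the fingers part open and shifted about 22 mm in +x to clear the purple box. First I raise the tool and turn its yaw.

Request:
send_rows(deltas=[[[0,0,-0.02],[0,0,0.275]],[[0,0,-0.02],[0,0,0.275]],[[0,0,-0.02],[0,0,0.275]],[[0,0,-0.02],[0,0,0.275]],[[0,0,-0.02],[0,0,0.275]],[[0,0,-0.02],[0,0,0.275]],[[0,0,-0.02],[0,0,0.275]],[[0,0,-0.02],[0,0,0.275]],[[0,0,-0.02],[0,0,0.275]],[[0,0,-0.02],[0,0,0.275]]], grip=0.34)

```text
time_s: 2.55
ee_pos: [211.0, 534.8, 328.4]
ee_rot: [-180.0, -0.0, 79.4]
force: [1.2, 0.1, 0.9]
gripper_width: 60.0
gripper_force: 0.0
```

```bash
cat > st.py <<'E'
from workcell import *
import numpy as np
from scipy.spatial.transform import Rotation as Ro
s=state(); a=.18; C=np.array([544.,85,0]); c=np.array([np.cos(a),-np.sin(a),0]); u=np.array([np.sin(a),np.cos(a),0])
R=Ro.from_euler("xyz",s["ee_rot"],degrees=True).as_matrix(); d=s["ee_pos"]-C
print("t",s["time_s"],"pos",np.round(s["ee_pos"],1),"rot",np.round(s["ee_rot"],2),"q",np.round(s["qpos"],1),"F",np.round(s["force"],1),"w",round(s["gripper_width"],1))
print("charger frame",np.round([d@c,d@u,d[2]],1))
def to(x,y,z):
    w=C+x*c+y*u+[0,0,z]-s["ee_pos"]; print("to",(x,y,z),"tool shift/500:",np.round(R.T@w/500,4))
E
python3 - <<'E'
from st import *
k=calibration("wrist"); o=-k["R"].T@k["t"]; print("cam in tool",np.round(R.T@(o-s["ee_pos"]),1))
to(22,-340,330)
E
```

```text
t 2.55 pos [211.  534.8 328.4] rot [-180.     -0.     79.36] q [67.3 15.8 78.9  0.  85.2 78. ] F [1.2 0.1 0.9] w 60.0
charger frame [-408.1  382.9  328.4]
cam in tool [  68.1    0.4 -156.9]
to (22, -340, 330) tool shift/500: [-1.4409  0.8685 -0.0033]
```

Request:
send_rows(deltas=[[[-0.072,0.0434,0],[0,0,0]],[[-0.072,0.0434,0],[0,0,0]],[[-0.072,0.0434,0],[0,0,0]],[[-0.072,0.0434,0],[0,0,0]],[[-0.072,0.0434,0],[0,0,0]],[[-0.072,0.0434,0],[0,0,0]],[[-0.072,0.0434,0],[0,0,0]],[[-0.072,0.0434,0],[0,0,0]],[[-0.072,0.0434,0],[0,0,0]],[[-0.072,0.0434,0],[0,0,0]]])

```text
time_s: 3.55
ee_pos: [360.3, 140.2, 328.2]
ee_rot: [179.9, -0.0, 79.7]
force: [1.8, -0.6, 0.3]
gripper_width: 60.2
gripper_force: 0.0
```

Request:
send_rows(deltas=[[[-0.072,0.0434,0],[0,0,0]],[[-0.072,0.0434,0],[0,0,0]],[[-0.072,0.0434,0],[0,0,0]],[[-0.072,0.0434,0],[0,0,0]],[[-0.072,0.0434,0],[0,0,0]],[[-0.072,0.0434,0],[0,0,0]],[[-0.072,0.0434,0],[0,0,0]],[[-0.072,0.0434,0],[0,0,0]],[[-0.072,0.0434,0],[0,0,0]],[[-0.072,0.0434,0],[0,0,0]]])

```text
time_s: 4.55
ee_pos: [509.5, -252.9, 328.0]
ee_rot: [180.0, -0.0, 79.7]
force: [0.4, -0.2, 1.0]
gripper_width: 59.9
gripper_force: 0.0
```

Request:
send_rows(deltas=[[[0,0,0],[0,0.262,0]],[[0,0,0],[0,0.262,0]],[[0,0,0],[0,0.262,0]],[[0,0,0],[0,0.262,0]],[[0,0,0],[0,0,0]]])

```text
time_s: 5.05
ee_pos: [508.2, -254.0, 325.1]
ee_rot: [-179.7, -30.1, 79.3]
force: [-0.5, -0.6, -1.5]
gripper_width: 60.2
gripper_force: 0.0
```

```bash
python3 - <<'E'
from st import *
to(22,-332,150); to(22,-332,25)
import cv2
for n in ("top","side"): cv2.imwrite(f"pics/{n}2.png",grab_frame(n)[:,:,::-1])
cv2.imwrite("pics/c2.png",np.hstack([cv2.resize(cv2.imread("pics/top2.png"),(400,300)),cv2.resize(cv2.imread("pics/side2.png"),(400,300))]))
E
```

```text
t 5.05 pos [ 508.2 -254.   325.1] rot [-179.69  -30.13   79.27] q [-41.8  22.2  76.   25.6  97.8 -31.2] F [-0.5 -0.6 -1.5] w 60.2
charger frame [  25.5 -339.9  325.1]
to (22, -332, 150) tool shift/500: [-0.1621 -0.0055  0.3108]
to (22, -332, 25) tool shift/500: [-0.2876 -0.0043  0.527 ]
```

View pics/c2.png

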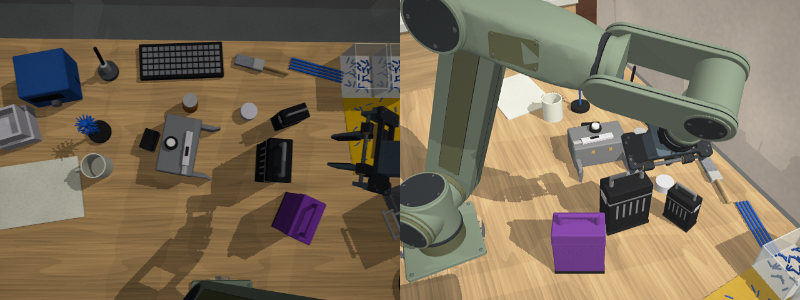

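At this hover nothing is near the arm. The small black box may be close to the gripper body's path, so I'll fit it from the first pictures before going down.

```bash
python3 - <<'E'
from fit import *
from st import C,c,u
grab_frame("top"); a=pick("top","battery_box",(465,186))
grab_frame("side"); b=pick("side","battery_box",(452,331))
print(a.sum(),b.sum())
best=None
for k in np.arange(.6,.86,.05):
    p,f=fit({"top":a,"side":b},[P*k for P in BOX],[640,-195,-1.2+.9])
    p2,f2=fit({"top":a,"side":b},[P*k for P in BOX],[640,-195,.3])
    if f2<f:p,f=p2,f2
    print(round(k,2),np.round(p,3),round(f,3))
    if best is None or f<best[0]: best=(f,k,p)
f,k,p=best
for n,q in (("small",place(p,BOX[0]*k)),("purple",place([325.7,-234,-.45],BOX[0]))):
    d=q[::2]-C; print(n,np.round(np.c_[d@c,d@u],0).tolist())
E
```

```text
t 5.15 pos [ 509.  -251.7  327.4] rot [-179.94  -29.94   79.59] q [-41.5  22.   76.   25.5  97.8 -31.1] F [ 0.4 -0.1  0.9] w 60.5
charger frame [  25.9 -337.5  327.4]
1662 7129
0.6 [ 655.742 -230.832   -1.321] 1.153
0.65 [ 653.69  -228.503   -1.245] 1.038
0.7 [ 652.305 -226.601   -1.183] 1.078
0.75 [ 648.259 -221.761    2.028] 1.17
0.8 [ 647.489 -220.917   -1.057] 1.259
0.85 [ 654.061 -231.644   -1.038] 1.353
small [[123.0, -263.0], [164.0, -241.0], [164.0, -337.0], [205.0, -314.0]]
purple [[-230.0, -370.0], [-211.0, -301.0], [-105.0, -405.0], [-85.0, -336.0]]
```

```bash
python3 - <<'E'
from fit import *
from st import C,c,u
im=cv2.imread("pics/top1.png"); grab_frame("top"); a=pick("top","battery_box",(465,186)); o=im[140:240,400:530].copy()
for k in (.65,.7,.75):
    p,f=fit({"top":a},[P*k for P in BOX],[645,-205,-1.1])
    q=place(p,BOX[0]*k); d=q[::2]-C; print(k,np.round(p,3),round(f,3),np.round(np.c_[d@c,d@u],0).tolist())
    r=im[140:240,400:530].copy()
    for cc,col in (("top",(0,255,0)),): cv2.polylines(r,[(cv2.convexHull(proj(cc,q).astype(np.float32))-[400,140]).astype(int)],True,col,1)
    s2=cv2.imread("pics/side1.png")[260:400,300:500].copy(); cv2.polylines(s2,[(cv2.convexHull(proj("side",q).astype(np.float32))-[300,260]).astype(int)],True,(0,255,0),1)
    r=np.hstack([cv2.resize(r,(260,200)),cv2.resize(s2,(286,200))]); out=r if k==.65 else np.vstack([out,r])
cv2.imwrite("pics/sm.png",out)
E
```

```text
t 5.35 pos [ 509.5 -250.   329. ] rot [179.88 -29.92  79.85] q [-41.4  21.9  75.9  25.6  97.8 -31.2] F [-0.1 -0.1 -0.2] w 60.4
charger frame [  26.  -335.8  329. ]
0.65 [ 653.876 -230.817   -1.241] 0.029 [[124.0, -266.0], [164.0, -243.0], [165.0, -339.0], [206.0, -316.0]]
0.7 [ 651.661 -228.099   -1.189] 0.101 [[116.0, -264.0], [159.0, -237.0], [165.0, -341.0], [208.0, -314.0]]
0.75 [ 651.196 -227.401   -1.127] 0.195 [[111.0, -264.0], [155.0, -233.0], [168.0, -343.0], [212.0, -312.0]]
```

View pics/sm.png

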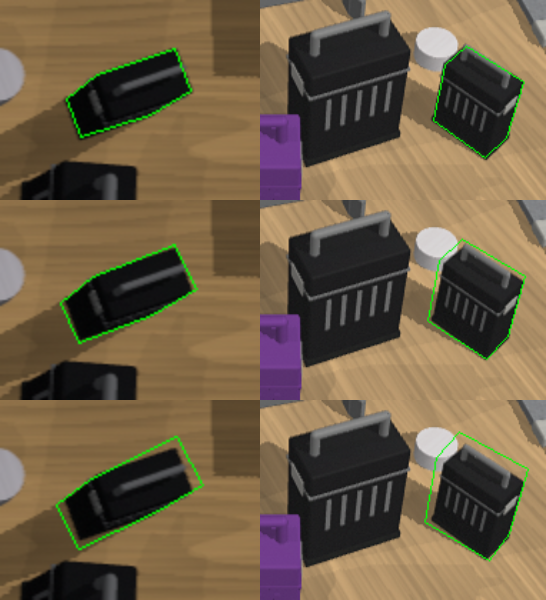

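Scaling by 0.65 fits exactly. The small box's nearest corner is at charger-frame (124,-266) and the purple's is at (-85,-336). A tool line at x=+20 leaves about 15 mm on each side, so I'll descend there.

Request:
send_rows(deltas=[[[-0.0294,-0.0012,0.0532],[0,0,0]],[[-0.0294,-0.0012,0.0532],[0,0,0]],[[-0.0294,-0.0012,0.0532],[0,0,0]],[[-0.0294,-0.0012,0.0532],[0,0,0]],[[-0.0294,-0.0012,0.0532],[0,0,0]],[[-0.0294,-0.0012,0.0532],[0,0,0]],[[-0.0294,-0.0012,0.0532],[0,0,0]],[[-0.0294,-0.0012,0.0532],[0,0,0]],[[0,0,0],[0,0,0]]])

```text
time_s: 6.35
ee_pos: [503.5, -243.8, 82.0]
ee_rot: [-179.6, -30.2, 79.5]
force: [-0.2, -0.0, 0.1]
gripper_width: 60.7
gripper_force: 0.0
```

```bash
python3 - <<'E'
from st import *
to(20,-330,25)
import cv2
for n in ("top","side"): cv2.imwrite(f"pics/{n}3.png",grab_frame(n)[:,:,::-1])
cv2.imwrite("pics/c3.png",np.hstack([cv2.resize(cv2.imread("pics/top3.png")[140:440,330:640],(400,387)),cv2.resize(cv2.imread("pics/side3.png")[140:440,230:540],(400,387))]))
E
```

```text
t 6.35 pos [ 503.5 -243.8   82. ] rot [-179.57  -30.19   79.55] q [-41.3  32.2  96.7  27.   70.3 -44.5] F [-0.2 -0.   0.1] w 60.7
charger frame [  19.  -330.7   82. ]
to (20, -330, 25) tool shift/500: [-0.0561  0.0027  0.0991]
```

View pics/c3.png

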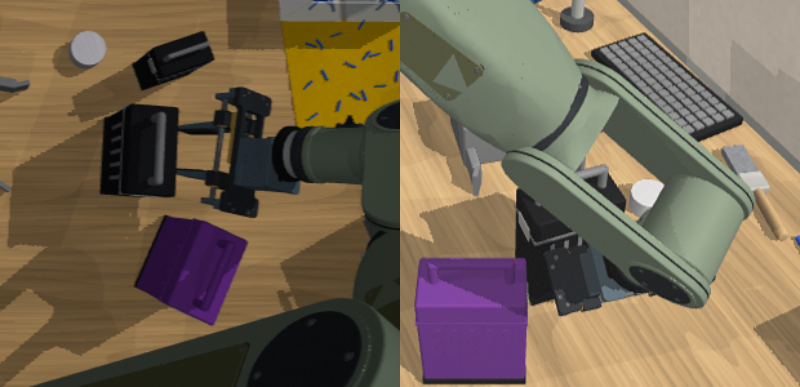

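The gripper is behind the box and clear of both decoys, and the box hasn't been touched. Now the last bit of descent and the first part of the push.

Request:
send_rows(deltas=[[[-0.0187,0.0009,0.033],[0,0,0]],[[-0.0187,0.0009,0.033],[0,0,0]],[[-0.0187,0.0009,0.033],[0,0,0]],[[0,0,0],[0,0,0]]])

```text
time_s: 6.85
ee_pos: [506.8, -245.4, 28.1]
ee_rot: [-180.0, -30.0, 79.7]
force: [0.3, 0.4, 0.0]
gripper_width: 60.1
gripper_force: 0.0
```

Request:
send_rows(deltas=[[[0.0173,0,0.01],[0,0,0]],[[0.0087,0,0.005],[0,0,0]],[[0.0087,0,0.005],[0,0,0]],[[0.0087,0,0.005],[0,0,0]],[[0.0087,0,0.005],[0,0,0]],[[0.0087,0,0.005],[0,0,0]],[[0.0087,0,0.005],[0,0,0]],[[0.0087,0,0.005],[0,0,0]],[[0.0087,0,0.005],[0,0,0]],[[0,0,0],[0,0,0]]])

```text
time_s: 7.85
ee_pos: [516.3, -198.4, 29.0]
ee_rot: [179.7, -29.7, 79.9]
force: [-2.3, -7.0, 3.8]
gripper_width: 60.1
gripper_force: 3.8
```

```bash
cat > look.py <<'E'
from fit import *
from st import C,c,u,to,s
import sys
grab_frame("top"); m=pick("top","battery_box",(float(sys.argv[1]),256)); v,h=np.nonzero(m)
p,f=fit({"top":m},BOX,[*ray("top",(h.mean(),v.mean()),140)[:2],-.15])
d=np.r_[p[:2],0]-C; print("box n",m.sum(),"ch x,y",np.round([d@c,d@u],1),"yaw err",round(p[2]+.18,3),"fit",round(f,3))
to(20,-93,25)
E
python3 look.py 435
```

```text
t 7.85 pos [ 516.3 -198.4   29. ] rot [179.73 -29.72  79.89] q [-37.2  34.4 102.2  30.3  61.4 -46. ] F [-2.3 -7.   3.8] w 60.1
charger frame [  23.5 -283.7   29. ]
box n 3886 ch x,y [   2.  -225.3] yaw err 0.026 fit 0.041
to (20, -93, 25) tool shift/500: [ 0.3274 -0.0065  0.196 ]
```

The box slides and is squaring up. I'll lower 4 mm and keep pushing.

Request:
send_rows(deltas=[[[0.0133,0,0.017],[0,0,0]],[[0.0173,0,0.01],[0,0,0]],[[0.0173,0,0.01],[0,0,0]],[[0.0173,0,0.01],[0,0,0]],[[0.0173,0,0.01],[0,0,0]],[[0.0173,0,0.01],[0,0,0]],[[0.0173,0,0.01],[0,0,0]],[[0.0173,0,0.01],[0,0,0]],[[0.0173,0,0.01],[0,0,0]],[[0,0,0],[0,0,0]]])

```text
time_s: 8.95
ee_pos: [533.2, -108.6, 24.9]
ee_rot: [179.7, -29.9, 79.8]
force: [1.5, -4.5, 0.9]
gripper_width: 60.2
gripper_force: 1.9
```

```bash
python3 look.py 385
```

```text
t 8.95 pos [ 533.2 -108.6   24.9] rot [179.7  -29.85  79.83] q [-29.   32.6 107.2  34.9  55.8 -42.7] F [ 1.5 -4.5  0.9] w 60.2
charger frame [  24.  -192.4   24.9]
box n 3401 ch x,y [   3. -134.] yaw err -0.004 fit 0.04
to (20, -93, 25) tool shift/500: [ 0.1726 -0.0081  0.0988]
```

Request:
send_rows(deltas=[[[0.0173,0,0.01],[0,0,0]],[[0.0173,0,0.01],[0,0,0]],[[0.0173,0,0.01],[0,0,0]],[[0.0173,0,0.01],[0,0,0]],[[0.0173,0,0.01],[0,0,0]],[[0.0173,0,0.01],[0,0,0]],[[0.0173,0,0.01],[0,0,0]],[[0.0173,0,0.01],[0,0,0]],[[0.0087,0,0.005],[0,0,0]],[[0,0,0],[0,0,0]]])

```text
time_s: 10.05
ee_pos: [547.7, -25.2, 24.6]
ee_rot: [179.8, -29.9, 79.8]
force: [0.0, -7.2, 4.3]
gripper_width: 60.4
gripper_force: 3.4
```

Request:
send_rows(deltas=[[[0.0043,0,0.0025],[0,0,0]],[[0.0043,0,0.0025],[0,0,0]],[[0,0,0],[0,0,0]]])

```text
time_s: 10.35
ee_pos: [548.6, -21.1, 24.6]
ee_rot: [179.8, -29.9, 79.8]
force: [-1.1, -9.9, 6.4]
gripper_width: 60.1
gripper_force: 5.0
```

```bash
python3 look.py 345
```

```text
t 10.35 pos [548.6 -21.1  24.6] rot [179.78 -29.86  79.81] q [-20.2  31.4 110.   39.1  51.2 -38.3] F [-1.1 -9.9  6.4] w 60.1
charger frame [  23.5 -103.6   24.6]
box n 2925 ch x,y [  1.7 -45.7] yaw err 0.008 fit 0.034
to (20, -93, 25) tool shift/500: [ 0.0188 -0.007   0.0098]
```

Request:
send_rows(deltas=[[[0.0043,0,0.0025],[0,0,0]],[[0.0043,0,0.0025],[0,0,0]],[[0.0043,0,0.0025],[0,0,0]],[[0,0,0],[0,0,0]]])

```text
time_s: 10.85
ee_pos: [550.0, -13.8, 24.5]
ee_rot: [179.8, -29.9, 79.8]
force: [-1.7, -9.7, 6.0]
gripper_width: 60.2
gripper_force: 5.1
```

Request:
send_rows(deltas=[[[0.0035,0,0.002],[0,0,0]],[[0,0,0],[0,0,0]]])

```text
time_s: 11.05
ee_pos: [550.3, -12.0, 24.5]
ee_rot: [179.8, -29.8, 79.8]
force: [-1.9, -10.1, 6.1]
gripper_width: 60.3
gripper_force: 5.5
```

Still sliding at about 10 N, so I'll keep going in 2 mm steps until the force rises.

Request:
send_rows(deltas=[[[0.0035,0,0.002],[0,0,0]],[[0,0,0],[0,0,0]]])

```text
time_s: 11.25
ee_pos: [550.5, -11.7, 24.5]
ee_rot: [179.7, -29.7, 79.9]
force: [-4.4, -18.1, 10.2]
gripper_width: 60.2
gripper_force: 9.5
```

Request:
send_rows(deltas=[[[0.0035,0,0.002],[0,0,0]],[[0,0,0],[0,0,0]]])

```text
time_s: 11.45
ee_pos: [550.6, -11.4, 24.5]
ee_rot: [179.6, -29.5, 80.0]
force: [-9.2, -25.6, 14.0]
gripper_width: 60.2
gripper_force: 13.5
```

```bash
python3 look.py 340
```

```text
t 11.45 pos [550.6 -11.4  24.5] rot [179.59 -29.5   80.03] q [-19.   31.2 110.2  39.2  50.4 -37.6] F [ -9.2 -25.6  14. ] w 60.2
charger frame [ 23.7 -93.7  24.5]
box n 2934 ch x,y [  3.4 -37. ] yaw err 0.019 fit 0.022
to (20, -93, 25) tool shift/500: [ 0.0016 -0.0074 -0.0002]
```

The box is home at (3,-37), nearly square, and the force rises against the stop. I'll back off, go up, untilt and close the gripper.

Request:
send_rows(deltas=[[[-0.0087,0,-0.005],[0,0,0]],[[-0.0173,0,-0.01],[0,0,0]],[[-0.0346,0,-0.02],[0,0,0]],[[-0.0346,0,-0.02],[0,0,0]],[[-0.0346,0,-0.02],[0,0,0]],[[0.04,0,-0.0693],[0,0,0]],[[0.04,0,-0.0693],[0,0,0]],[[0.04,0,-0.0693],[0,0,0]],[[0.04,0,-0.0693],[0,0,0]],[[0.04,0,-0.0693],[0,0,0]]])

```text
time_s: 12.55
ee_pos: [535.8, -79.2, 225.2]
ee_rot: [-179.8, -30.1, 79.6]
force: [1.1, -0.0, -0.6]
gripper_width: 60.4
gripper_force: 0.0
```

Request:
send_rows(deltas=[[[0.04,0,-0.0693],[0,0,0]],[[0.04,0,-0.0693],[0,0,0]],[[0.02,0,-0.035],[0,0,0]],[[0,0,0],[0,-0.262,0]],[[0,0,0],[0,-0.262,0]],[[0,0,0],[0,-0.262,0]],[[0,0,0],[0,-0.262,0]],[[0,0,0],[0,0,0]]], grip=1.0)

```text
time_s: 13.35
ee_pos: [536.5, -76.7, 324.0]
ee_rot: [-179.9, -0.0, 80.0]
force: [0.2, 0.1, -0.6]
gripper_width: 0.9
gripper_force: 0.0
```

```bash
python3 look.py 340; python3 - <<'E'
from fit import *
from st import C,c,u,to
P=[]
for n,uv in(("top",(274,226)),("side",(313,202))):
    im=grab_frame(n); x,y=uv; w=im[y-14:y+15,x-14:x+15].astype(int); m=(w.min(2)>170).astype(np.uint8)
    k,l,st,ce=cv2.connectedComponentsWithStats(m); i=1+st[1:,4].argmax(); print(n,st[i],ce[i]+[x-14,y-14])
    K=calibration(n); P.append((K["mtx"]@np.c_[K["R"],K["t"]],ce[i]+[x-14,y-14]))
    cv2.imwrite(f"pics/b_{n}.png",cv2.resize(im[y-60:y+120,x-70:x+110,::-1],(400,400)))
X=cv2.triangulatePoints(P[0][0],P[1][0],P[0][1].astype(float),P[1][1].astype(float)); X=(X[:3]/X[3]).ravel(); d=X-C; print("button",X,d@c,d@u)
cv2.imwrite("pics/b.png",np.hstack([cv2.imread("pics/b_top.png"),cv2.imread("pics/b_side.png")]))
to(d@c,d@u,300)
E
```

```text
t 13.35 pos [536.5 -76.7 324. ] rot [-1.799e+02 -1.000e-02  8.000e+01] q [-9.4 12.8 83.7  0.  83.7  0.6] F [ 0.2  0.1 -0.6] w 0.9
charger frame [  21.6 -160.4  324. ]
box n 2878 ch x,y [  2.3 -37.1] yaw err 0.02 fit 0.038
to (20, -93, 25) tool shift/500: [ 0.1348 -0.0014  0.5981]
t 13.45 pos [536.2 -79.  323.5] rot [-1.7985e+02 -1.0000e-01  7.9800e+01] q [-9.7 12.8 83.7  0.1 83.7  0.5] F [-0.  -0.3  0.1] w 0.7
charger frame [  21.7 -162.7  323.5]
top [  8  10  11  12 105] [273.04761905 227.18095238]
side [ 8  8 11  5 43] [311.6744186  198.13953488]
button [558.74514634 168.55152902 113.11459712] -0.4512753718450142 84.8414621078643
to (np.float64(-0.4512753718450142), np.float64(84.8414621078643), 300) tool shift/500: [ 0.4952 -0.0433  0.048 ]
```

View pics/b.png

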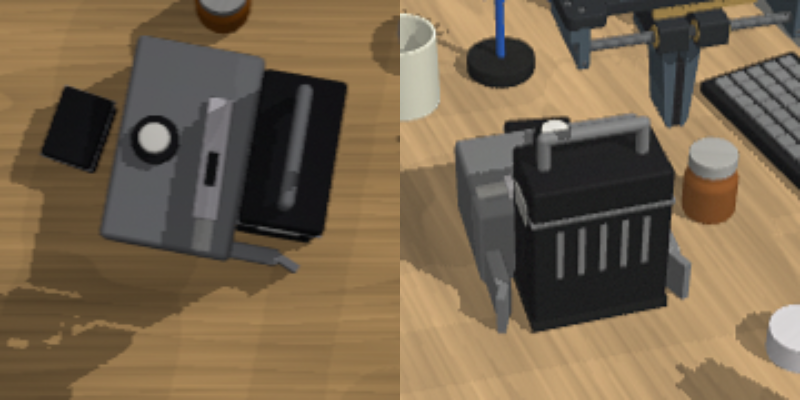

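The box sits flush against the stop. The button is at charger-frame (0,85), with its top near z ≈ 105–113. Moving above it.

Request:
send_rows(deltas=[[[0.062,-0.0054,0],[0,0,0]],[[0.062,-0.0054,0],[0,0,0]],[[0.062,-0.0054,0],[0,0,0]],[[0.062,-0.0054,0],[0,0,0]],[[0.062,-0.0054,0],[0,0,0]],[[0.062,-0.0054,0],[0,0,0]],[[0.062,-0.0054,0],[0,0,0]],[[0.062,-0.0054,0],[0,0,0]],[[0,0,0],[0,0,0]]])

```text
time_s: 14.45
ee_pos: [560.2, 169.7, 323.2]
ee_rot: [-179.9, -0.1, 79.8]
force: [0.3, -1.0, -0.0]
gripper_width: 0.6
gripper_force: 0.0
```

Request:
send_rows(deltas=[[[0,0,0.07],[0,0,0]],[[0,0,0.07],[0,0,0]],[[0,0,0.07],[0,0,0]],[[0,0,0.07],[0,0,0]],[[0,0,0.07],[0,0,0]],[[0,0,0],[0,0,0]],[[0,0,0],[0,0,0]]])

```text
time_s: 15.15
ee_pos: [560.3, 166.6, 149.5]
ee_rot: [-180.0, 0.0, 79.6]
force: [0.0, -0.0, 0.3]
gripper_width: 0.7
gripper_force: 0.0
```

```bash
python3 - <<'E'
from st import *
to(0,85,130)
E
```

```text
t 15.15 pos [560.3 166.6 149.5] rot [-1.7996e+02  1.0000e-02  7.9570e+01] q [15.4 22.5 95.1  0.  62.4 25.8] F [ 0.  -0.   0.3] w 0.7
charger frame [  1.4  83.2 149.5]
to (0, 85, 130) tool shift/500: [ 0.0036 -0.0029  0.039 ]
```

Centred within 2 mm. I'll descend in small steps and watch the force.

Request:
send_rows(deltas=[[[0.003,-0.002,0.01],[0,0,0]],[[0,0,0.01],[0,0,0]],[[0,0,0.01],[0,0,0]],[[0,0,0.01],[0,0,0]],[[0,0,0],[0,0,0]]])

```text
time_s: 15.65
ee_pos: [558.8, 169.6, 128.6]
ee_rot: [-179.9, 0.0, 79.7]
force: [0.2, 0.3, -0.3]
gripper_width: 0.4
gripper_force: 0.0
```

Request:
send_rows(deltas=[[[0,0,0.006],[0,0,0]],[[0,0,0.006],[0,0,0]],[[0,0,0],[0,0,0]]])

```text
time_s: 15.95
ee_pos: [559.5, 169.7, 123.4]
ee_rot: [180.0, -0.0, 79.7]
force: [0.0, -0.8, 3.8]
gripper_width: 0.4
gripper_force: 1.5
```

Request:
send_rows(deltas=[[[0,0,0.004],[0,0,0]],[[0,0,0],[0,0,0]]])

```text
time_s: 16.15
ee_pos: [559.5, 169.8, 121.5]
ee_rot: [180.0, -0.0, 79.7]
force: [-0.1, 0.0, 3.3]
gripper_width: 0.4
gripper_force: 2.0
```

Request:
send_rows(deltas=[[[0,0,0.004],[0,0,0]],[[0,0,0],[0,0,0]]])

```text
time_s: 16.35
ee_pos: [559.5, 169.7, 120.2]
ee_rot: [179.9, -0.0, 79.7]
force: [-1.2, -0.1, 8.8]
gripper_width: 0.7
gripper_force: 4.3
```

Request:
send_rows(deltas=[[[0,0,0.004],[0,0,0]],[[0,0,0],[0,0,0]]])

```text
time_s: 16.55
ee_pos: [559.5, 169.8, 120.1]
ee_rot: [179.9, -0.1, 79.7]
force: [-3.6, -0.8, 17.7]
gripper_width: 0.3
gripper_force: 9.1
```

The button is bottomed out, with the force rising sharply to 17.7 N at z=120. Letting go and retreating.

Request:
send_rows(deltas=[[[0,0,-0.02],[0,0,0]],[[0,0,-0.04],[0,0,0]],[[0,0,-0.08],[0,0,0]],[[0,0,-0.08],[0,0,0]],[[0,0,-0.08],[0,0,0]],[[0,0,0],[0,0,0]],[[0,0,0],[0,0,0]],[[0,0,0],[0,0,0]]])

```text
time_s: 17.35
ee_pos: [558.3, 169.3, 265.3]
ee_rot: [-179.8, 0.1, 79.7]
force: [-0.3, 0.5, 0.4]
gripper_width: 0.4
gripper_force: 0.0
```

```bash
python3 look.py 340; python3 -c "
from workcell import *
import cv2
cv2.imwrite('pics/end.png',grab_frame('side')[:,:,::-1])"
```

```text
t 17.35 pos [558.3 169.3 265.3] rot [-1.7981e+02  9.0000e-02  7.9680e+01] q [15.7 18.  84.6 -0.  77.5 26.1] F [-0.3  0.5  0.4] w 0.4
charger frame [ -1.   85.5 265.3]
box n 2427 ch x,y [  3.4 -37.3] yaw err 0.02 fit 0.195
to (20, -93, 25) tool shift/500: [-0.3561  0.0436  0.481 ]
```

View pics/end.png

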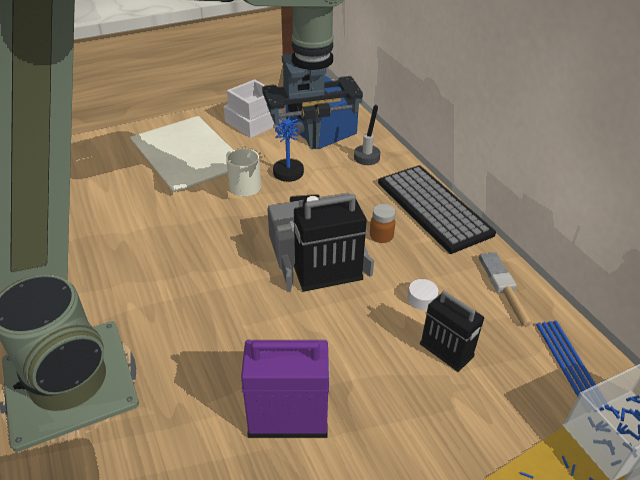

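The box stands home in the bay at about (328,245). The decoys and bystanders haven't moved, and the gripper is clear of everything.

```bash
python3 -c "
from workcell import *
print(job_done())"
```

```text
the job is handed in; nothing more can be done
None
```

I pushed the battery box home and square against the end stop, pressed the start button to its stop and let go, and handed the job in at about 17 s; no verdict came back.

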